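# Clamp the coffee mill down with the ratchet clamp

## Robot

A 7-joint arm with a two-finger parallel gripper is mounted at the origin on the work surface. World frame = base frame: x ahead of the robot, y to its left, z up, the work surface at z = 0. Lengths are in m, angles in degrees, forces in N, time in s.
With the tool pointing down it reaches from about 0.4 to 0.925 m from the base axis. Payload 4.1 kg.
Tool frame: the origin (TCP) lies at the very end of the fingers, on their centre line; the grasp point (between the pads) lies manip.tcp_to_grasp behind it (manip.tcp_to_grasp is the distance from the TCP to the grasp point, in m); z points along the fingers, x is the direction in which the jaws open and shut, and the axes are right-handed (so a half turn about z gives the same grasp; the last joint's range is limited). The gripper opens to 85 mm and grips with 20 to 120 N. Pads are 22 mm wide; open, the fingers measure 114 mm over their backs; the gripper's body (76 mm by 85 mm) begins 54 mm behind the grasp point. The pads swing forward as they close: fully open they stand 13 mm farther back than shut.
Start: joints at [-71.219, 22.827, 2.584, 88.041, -1.071, 69.15, -2.905], TCP at [0.269, 0.592, 0.231] pointing down, gripper open.
Joint ranges: [-161.44, 161.44], [-28.35, 127.94], [-78.24, 83.42], [0, 140.83], [-78.03, 258.03], [13.02, 114.36], [-168.23, 168.23]. Speed limits (degrees/s): [147.25, 147.25, 180, 180, 180, 180, 180].

## Interface

Orientations are given as [roll, pitch, yaw] about the fixed x, y, z axes, in that order (R = Rz(yaw) Ry(pitch) Rx(roll)).
In Python, from rig import manip gives the robot as it stands.
- The arm moves only by the tool step_arm, never from a script. Its argument "motion" is a list of rows, each a list of 7 numbers: the shift along the tool's x, y, z scaled (see below), then the turn, a rotation vector about the tool's x, y, z scaled (see below), then the gripper's target within -1 to 1 (fully open at 1, half-way at 0, shut at -1). A call has 1 to 12 rows; each row is the pose to reach, as a shift and turn from the pose commanded when the call began, along the tool's axes at that moment; what a row does not reach only later rows make up. The controller multiplies each number of a shift by 0.1 m and each number of a turn by pi/2 rad. A row lasts 1/8 s, in which the tool goes at most 62.5 mm and 10.7 degrees, less where a joint would pass 70% of its speed; a pose out of reach is approached as far as the arm can. A call with a number of a shift or a turn outside -1 to 1 is refused whole. A call with a gripper value outside its range is refused whole. The fingers move at their own pace and stop on an object; the grip force is fixed at half the most. Time passes only in rows, so rows that repeat a pose let the fingers close. It gives the time, the measured TCP pose, the force and the opening at its end, in the units of the state.
- manip.sense(): the state, without advancing time (a new reading comes with each control period).
- manip.read_camera(name): name is "side" or "top"; returns the picture (400x640x3 uint8, blue, green, red); there is no depth.
- manip.get_calibration(name): a dict with "fx", "fy", "cx", "cy" (pixels), "T" (4x4, takes a point from camera to world coordinates). Camera axes: x right, y down, z forward; pixel columns grow to the right and rows downward; lengths in m; the calibration is good to about 2 mm. A picture is of the moment at which its call begins. get_calibration takes no time and is no camera call.
- manip.job_done(): hands the job in, once; it reports no verdict.
The state is a dict: "time": time; "qpos": joint angles; "qd": joint speeds; "tau": joint torques, N m; "tool_pos": TCP position; "tcp_rot": TCP orientation; "contact_force": force on the tool from outside, world axes, zero at the start; "ft_torque": the same for the moment, N m; "opening": finger opening in m.
Only numpy, scipy, OpenCV 4.12 (cv2) and the standard library are available. Lean on these libraries where they do the work, as an engineer would, in place of code of your own. Each camera call takes 0.05 s, during which the arm holds its last target.

## Task

The coffee mill's wooden foot lies loose under the green shelf clamp, whose ratchet is still set to loosen. Flip the red direction lever right over to the tighten side, then swing the ratchet handle back and forth until the rubber pad grips the wooden foot firmly; stop as soon as the handle goes clearly stiffer, because leaning on it would crush the foot. Then let go, with the mill where it stood and everything else on the shelf left alone.

Things in the scene. Friction and masses are not known exactly. Their poses are not given: they have to be found in the camera images.
- shaft (a point): on the upright axis about which the handle and the screw turn, 150 mm above the shelf, on top of the round steel ratchet head (86 mm across, 124 to 150 mm up). The clamp is a fixed green gantry 166 x 75 mm, 116 mm tall, over the mill's foot. This point's x axis runs along the clamp's beam; at handle value 0 the handle points along its minus x
- handle (a joint): angle of the ratchet handle (rad), growing clockwise from above, 0 = along minus x of point shaft; stops at -0.7 and +0.7; stays where it is left. Set to tighten, clockwise swings turn the screw and lower the pad 9.5 mm per rad; the swing back only clicks (18 clicks a turn: up to 0.35 rad of each new swing is lost before the pawl bites). Set to loosen, it is the other way about
- knob (a point): centre (half-way up) of the upright dark wooden knob on the handle, 25 mm across, 52 mm tall (148 to 200 mm above the shelf), 140 mm from the shaft axis; it spins freely on its pin. The handle under it is a flat steel bar, its top 142 mm up. Friction of the handle at the knob: 1.5 to 2.5 N swinging back; tightening with the pad free, about 5 N in motion and 1.5 to 3.5 N when stopped mid-swing
- selector (a joint): angle of the red direction lever relative to the handle (rad), growing clockwise from above: -0.4 = loosen, +0.4 = tighten (both end stops), 0 = along the handle. It turns about an upright pivot on the handle bar, 93 mm from the shaft axis, and points from there back towards the shaft. It stays where it is put and takes about 2.5 N at its tab; that push hardly moves the handle
- tab (a point): centre of the upper half of the upright red tab at the free end of the direction lever: 14 mm long (along the lever), 8 mm thick, this point 180 mm and its top 193 mm above the shelf, 48 mm from the lever's pivot. Fingers coming from above can push it sideways or pinch it by its 8 mm; the lever's arm under it has its top 159 mm up
- spindle: upright steel screw, 17 mm across, with a rubber pad (32 mm across) at its foot, on the shaft axis; goes down as the ratchet tightens. Once the pad bears on the wood, the force at the knob climbs steeply, by about 6 N in 0.2 rad of swing: 1.5 to 3.5 N above the free swing is a firm clamp (pad 30 to 80 N), 5.5 N above it crushes the wood (pad over 120 N). It does not run back when let go
- pad (a point): centre of the underside of the rubber pad; at the start it hangs 14 to 22 mm above the wooden foot, so two to four swings are needed
- mill: hand coffee mill, 1.8 kg, standing loose: a wooden foot 90 mm by 310 mm, 18 mm thick, with a blue round body 94 mm across and a steel hopper and crank on it, 194 mm tall in all. The origin is on the shelf under the clamp end of the foot, roughly under the pad; the mill's body stands 200 mm from it along plus y
- board_top (a point): point on the top face of the mill's wooden foot, 18 mm above the shelf, roughly under the pad
- moka: round aluminium moka pot, 201 mm tall, on the white drawer unit; bystander, origin under its centre
- creamer: blue ceramic creamer jug, 92 mm tall, on the drawer unit; bystander, origin under its centre
- diffuser: stainless heat diffuser disc, 180 mm across, 6 mm thick, with a black flat handle, on the shelf; bystander, origin under its centre
- tin: red tin, 86 mm across, 120 mm tall; bystander, origin under its centre
- cup: white coffee cup, 62 mm across, 58 mm tall; bystander, origin under its centre
- bowl: white sugar bowl, 110 mm across, 50 mm tall; bystander, origin under its centre

How it is judged:
By the outcome, as a careful person would: the job done as asked, in the order asked, and still so for the second after the job is handed in, with the robot touching nothing.
It also fails if it takes over 72 s, if anything falls off the work surface, if the arm or the gripper's body presses on something with over 40 N, if the wrist force passes 120 N, or if a joint passes its speed limit or range.

## Working session

There is one attempt and no reset: what is moved stays moved. The work goes in short steps, Python scripts to look and compute and a tool call to move; the robot and the scene stay as the last step left them, time stands still between calls to the robot, and variables do not carry over. Pictures are saved under pics/ and viewed, and the job is handed in when it is done.

Besides the shell and the picture viewer there is one more tool, called after "Emit:" as name(argument=value, ...) on one line, values as JSON. step_arm: Moves the arm, as the interface text tells. Its arguments: {"type":"object","properties":{"motion":{"type":"array"}},"required":["motion"]}

```bash
ls; mkdir -p pics
python3 - <<'E'
from rig import manip
import cv2
print(manip.sense(), manip.tcp_to_grasp)
for n in("side","top"):
    cv2.imwrite(f"pics/{n}0.png",manip.read_camera(n)); print(n,manip.get_calibration(n))
E
```

```text
pics
{'time': 0.0, 'qpos': array([-71.21877486,  22.8720417 ,   2.57929027,  88.11693463,
        -1.07077161,  69.15025271,  -2.90561527]), 'qd': array([ 0.08222208, -0.00480061, -0.04519916, -0.01437654,  0.02348186,
       -0.07171059, -0.04769374]), 'tau': array([ 4.07366497e-05, -4.75121570e+01,  1.36500813e+00, -2.54220879e+01,
        1.16737036e-02,  9.35305841e-03, -1.06342344e-05]), 'tool_pos': array([0.26877326, 0.59110277, 0.23024033]), 'tcp_rot': array([1.79991832e+02, 1.14813207e-01, 6.55532569e+01]), 'contact_force': array([-0.88925318, -0.22227512,  0.29307424]), 'ft_torque': array([-0.06587636, -0.04052716, -0.01011883]), 'opening': 0.0854885521624938} 0.0187
side {'fx': 443.37990364665455, 'fy': 443.37990364665455, 'cx': 324.58076609695786, 'cy': 205.8188164686476, 'T': array([[ 0.82682122, -0.43904278,  0.35157944,  0.00254515],
       [-0.56242859, -0.63825591,  0.52564578, -0.84462347],
       [-0.00638333, -0.63235341, -0.77465374,  1.37696179],
       [ 0.        ,  0.        ,  0.        ,  1.        ]])}
top {'fx': 431.79959604141095, 'fy': 431.79959604141095, 'cx': 323.6750877873982, 'cy': 199.78504545462937, 'T': array([[-2.37178263e-02, -9.91740594e-01,  1.26047843e-01,
         3.89665315e-01],
       [-9.99716274e-01,  2.38058407e-02, -8.08251444e-04,
         1.07437687e-03],
       [-2.19909910e-03, -1.26031250e-01, -9.92023834e-01,
         1.59915003e+00],
       [ 0.00000000e+00,  0.00000000e+00,  0.00000000e+00,
         1.00000000e+00]])}
```

View pics/side0.png

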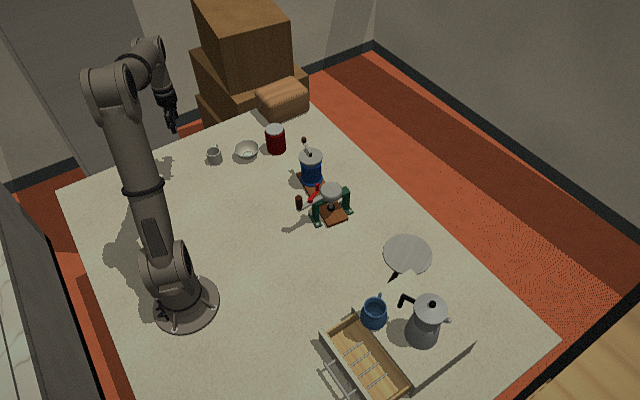

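View pics/top0.png

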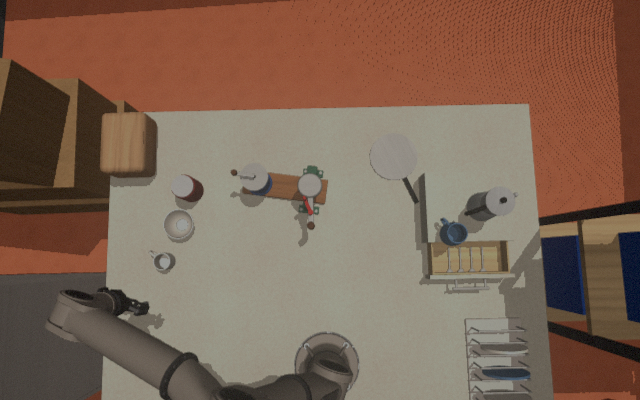

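Run:
```python
import cv2,numpy as np
a=cv2.imread("pics/top0.png")[140:250,220:350]; b=cv2.imread("pics/side0.png")[140:240,270:370]
cv2.imwrite("pics/topz.png",cv2.resize(a,None,fx=5,fy=5,interpolation=cv2.INTER_CUBIC))
cv2.imwrite("pics/sidez.png",cv2.resize(b,None,fx=6,fy=6,interpolation=cv2.INTER_CUBIC))
```

```text
(no output)
```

View pics/topz.png

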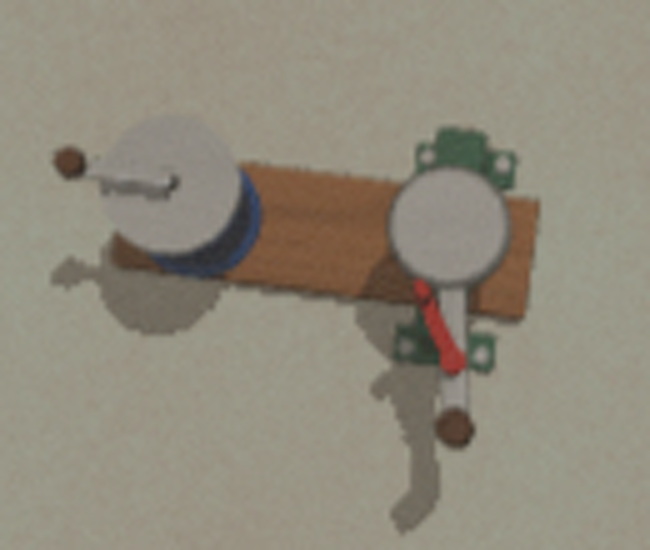

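View pics/sidez.png

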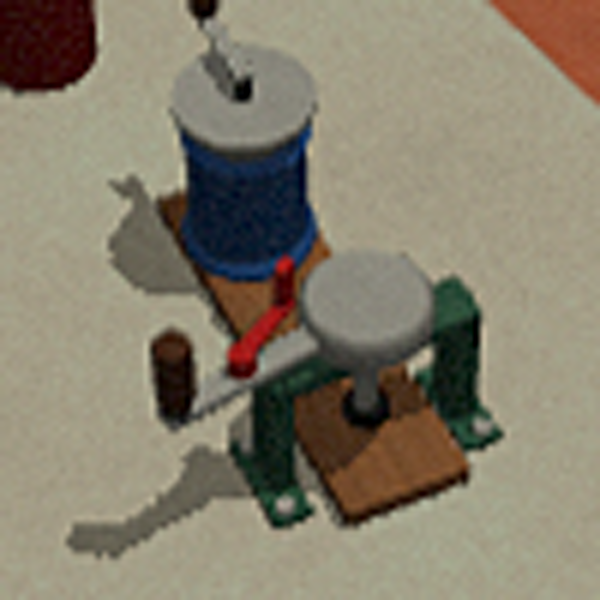

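```bash
cat > h.py <<'E'
import cv2,numpy as np
from rig import manip
C={n:manip.get_calibration(n) for n in("side","top")}
def ray(n,u,v):
    c=C[n];T=c["T"];d=T[:3,:3]@np.array([(u-c["cx"])/c["fx"],(v-c["cy"])/c["fy"],1]);return T[:3,3],d
def onz(n,u,v,z):
    o,d=ray(n,u,v);return (o+d*(z-o[2])/d[2])[:2]
def tri(a,b):
    (o,d),(p,e)=ray("top",*a),ray("side",*b)
    s,t=np.linalg.lstsq(np.c_[d,-e],p-o,rcond=None)[0];A=o+s*d;B=p+t*e
    return (A+B)/2,np.linalg.norm(A-B)
def proj(n,P):
    c=C[n];q=np.linalg.inv(c["T"])@np.r_[P,1];return c["fx"]*q[0]/q[2]+c["cx"],c["fy"]*q[1]/q[2]+c["cy"]
def mask(img,kind,roi):
    h=cv2.cvtColor(img,cv2.COLOR_BGR2HSV).astype(int);H,S,V=h[...,0],h[...,1],h[...,2]
    m={"red":((H<6)|(H>174))&(S>150)&(V>90),"green":(H>60)&(H<95)&(S>80),
       "grey":(S<35)&(V>120),"brown":(H<14)&(S>60)&(V<95)}[kind]
    z=np.zeros_like(m);x0,y0,x1,y1=roi;z[y0:y1,x0:x1]=1;return (m&z).astype(np.uint8)
def blobs(m):
    n,l,s,c=cv2.connectedComponentsWithStats(m)
    return [(s[i].tolist(),c[i].round(2).tolist()) for i in range(1,n) if s[i][4]>3]
E
python3 - <<'E'
from h import *
t=cv2.imread("pics/top0.png");s=cv2.imread("pics/side0.png")
for k in("red","green","brown","grey"):
    print(k,"top",blobs(mask(t,k,(285,155,335,240))));print(k,"side",blobs(mask(s,k,(290,165,355,232))))
print("head",onz("top",309.6,185,.15),"knob",onz("top",310.8,225.4,.2),"tab",onz("top",304.2,197.6,.193),"piv",onz("top",310.6,212.4,.16))
print("side head",onz("side",270+368/6,140+302/6,.15),"knob",onz("side",270+172/6,140+340/6,.2),"tab",onz("side",270+285/6,140+263/6,.193))
m=mask(t,"grey",(285,155,335,198));cs,_=cv2.findContours(m,0,1);c=max(cs,key=cv2.contourArea);print(cv2.fitEllipse(c),cv2.minEnclosingCircle(c))
E
```

```text
red top [([303, 196, 3, 3, 8], [303.88, 197.12]), ([305, 200, 8, 14, 43], [308.16, 207.53])]
red side [([316, 183, 3, 3, 7], [317.0, 184.0]), ([308, 190, 11, 11, 43], [312.53, 195.44])]
green top []
green side [([340, 187, 13, 28, 155], [345.65, 200.05]), ([309, 200, 19, 28, 168], [316.62, 212.49])]
brown top [([292, 190, 14, 11, 57], [297.93, 196.16]), ([314, 198, 4, 5, 9], [315.0, 200.0]), ([307, 222, 7, 7, 33], [310.36, 224.82])]
brown side [([296, 172, 5, 6, 15], [298.4, 174.53]), ([303, 185, 5, 7, 10], [304.8, 187.8]), ([315, 185, 5, 6, 15], [316.67, 187.87]), ([295, 195, 7, 14, 59], [298.61, 200.95]), ([308, 200, 5, 3, 9], [309.89, 201.11]), ([333, 202, 9, 8, 29], [336.28, 205.59]), ([319, 204, 14, 19, 87], [324.47, 211.78]), ([330, 218, 18, 9, 30], [338.4, 222.0]), ([326, 223, 2, 4, 5], [326.4, 224.6])]
grey top [([285, 155, 50, 85, 1584], [320.76, 196.18]), ([285, 168, 1, 5, 5], [285.0, 170.0]), ([304, 170, 3, 2, 4], [305.0, 170.75]), ([294, 173, 6, 3, 9], [296.78, 173.89]), ([298, 173, 23, 23, 404], [309.18, 184.42]), ([308, 198, 5, 12, 40], [310.5, 202.0]), ([285, 201, 17, 39, 304], [291.12, 222.35]), ([315, 209, 3, 3, 6], [315.83, 210.17])]
grey side [([321, 181, 21, 16, 252], [330.78, 188.87]), ([313, 195, 10, 8, 37], [316.86, 198.14]), ([302, 202, 8, 7, 26], [305.0, 204.42]), ([349, 210, 3, 2, 6], [350.0, 210.5]), ([316, 223, 3, 2, 6], [317.0, 223.5])]
head [0.62557434 0.04650715] knob [0.4847544  0.04365046] tab [0.57710164 0.06371666] piv [0.5310198  0.04466794]
side head [0.62119859 0.03463664] knob [0.4854299  0.03929118] tab [0.57628163 0.05749349]
((310.472900390625, 175.9427032470703), (45.512516021728516, 52.284324645996094), 100.86370849609375) ((310.3163146972656, 176.0), 31.65317153930664)
```

Run:
```python
from h import *
H=onz("top",309.18,184.42,.15);print("head",H,onz("side",330.78,188.87,.15),tri((309.18,184.42),(330.78,188.87)))
K=onz("top",220+453.5/5-.4,140+427/5-.4,.2)
print("knob top",K,np.linalg.norm(K-H),np.degrees(np.arctan2(*(K-H)[::-1])))
print("knob side",onz("side",298.3,196.5,.2),"mid",onz("side",298.61,201,.174))
t=onz("top",303.88,197.12,.193);print("tab",t,onz("side",317,184,.19), tri((303.9,197.2),(317,184)))
p=onz("top",310.6-.4,212.4-.4,.165);print("piv",p,np.linalg.norm(p-H),np.linalg.norm(p-t))
# clamp feet bolts top (z~.01)
for X,Y in((427,157),(503,163),(405,347),(482,355)):print(onz("top",220+X/5-.4,140+Y/5-.4,.008))
```

```text
head [0.6276041  0.04789514] [0.6236073  0.04168175] (array([0.62878756, 0.04837858, 0.14053453]), np.float64(0.0008148776643282779))
knob top [0.48609049 0.04524546] 0.14153841356029087 -178.9273252734607
knob side [0.4847818  0.04066385] mid [0.48523095 0.04187702]
tab [0.57871744 0.06473916] [0.57580487 0.06012851] (array([0.57946888, 0.06527497, 0.18308622]), np.float64(0.0006889153233877443))
piv [0.53190064 0.04582403] 0.09572586324500704 0.050493508798589534
[0.70220161 0.06714847]
[0.69625875 0.01031863]
[0.55948481 0.08606186]
[0.55216349 0.02914756]
```

Emit:
step_arm(motion=[[-0.22,0.33,0,0,0,-0.09,-1],[-0.44,0.66,0,0,0,-0.18,-1],[-0.66,1.0,0,0,0,-0.27,-1]])

```text
time: 0.48
tool_pos: [0.3331, 0.4889, 0.2307]
tcp_rot: [-180.0, 0.0, 90.1]
contact_force: [0.9, 0.0, 0.3]
opening: 0.0324
```

Emit:
step_arm(motion=[[-0.33,0.2,0,0,0,0,-1],[-0.66,0.4,0,0,0,0,-1],[-1.0,0.6,0,0,0,0,-1]])

```text
time: 0.85
tool_pos: [0.3929, 0.3887, 0.2309]
tcp_rot: [-180.0, 0.0, 89.9]
contact_force: [1.0, 0.4, 0.7]
opening: -0.0002
```

Emit:
step_arm(motion=[[-0.33,0.2,0,0,0,0,-1],[-0.66,0.4,0,0,0,0,-1],[-1.0,0.6,0,0,0,0,-1]])

```text
time: 1.23
tool_pos: [0.4525, 0.2887, 0.2309]
tcp_rot: [-180.0, 0.0, 89.9]
contact_force: [-0.5, 0.5, -0.8]
opening: 0.0
```

Emit:
step_arm(motion=[[-0.33,0.2,0,0,0,0,-1],[-0.66,0.4,0,0,0,0,-1],[-1.0,0.6,0,0,0,0,-1],[-1.0,0.6,0,0,0,0,-1]])

```text
time: 1.72
tool_pos: [0.5134, 0.1856, 0.231]
tcp_rot: [180.0, 0.1, 89.5]
contact_force: [0.5, 0.1, -0.3]
opening: -0.0001
```

Emit:
step_arm(motion=[[-0.4,0.3,0,0,0,0,-1],[-0.8,0.63,0,0,0,0,-1],[-0.8,0.63,0,0,0,0,-1],[-0.8,0.63,0.3,0,0,0,-1],[-0.8,0.63,0.55,0,0,0,-1],[-0.8,0.63,0.55,0,0,0,-1]])

```text
time: 2.48
tool_pos: [0.5723, 0.1111, 0.1741]
tcp_rot: [-179.7, 0.0, 90.0]
contact_force: [-0.5, -0.8, 0.3]
opening: 0.0
```

```bash
cat >> h.py <<'E'
def snap(tag):
    t=manip.read_camera("top");s=manip.read_camera("side")
    cv2.imwrite(f"pics/top{tag}.png",t);cv2.imwrite(f"pics/side{tag}.png",s)
    a=cv2.resize(t[150:245,250:345],(570,570),interpolation=cv2.INTER_CUBIC)[:,:390]
    a=cv2.resize(t[150:245,270:335],None,fx=6,fy=6,interpolation=cv2.INTER_CUBIC);b=cv2.resize(s[145:240,290:355],None,fx=6,fy=6,interpolation=cv2.INTER_CUBIC)
    cv2.imwrite(f"pics/z{tag}.png",np.hstack([a,b]))
    return t,s
E
python3 - <<'E'
from h import *
snap("1");print(manip.sense()["tool_pos"],manip.sense()["time"])
E
```

```text
[0.57464608 0.11090411 0.17677521] 2.575
```

View pics/z1.png

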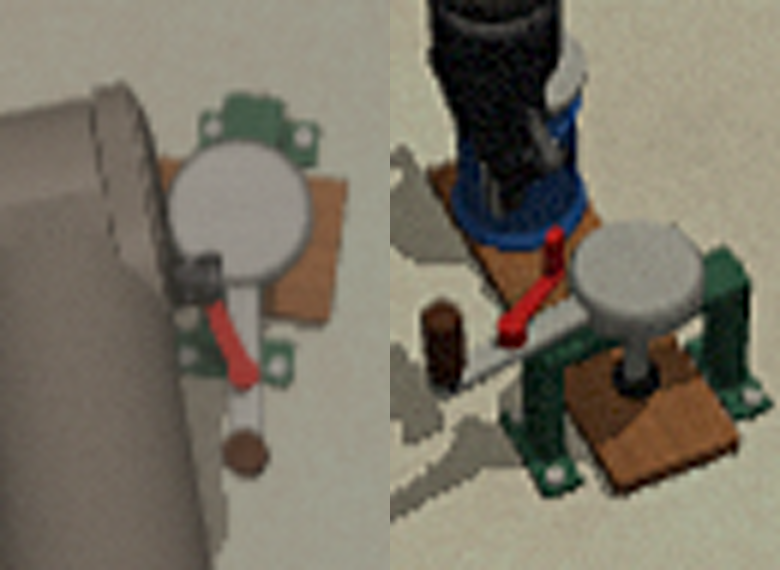

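Emit:
step_arm(motion=[[-0.12,0,0,0,0,0,-1],[-0.24,0,0,0,0,0,-1],[-0.32,0,0,0,0,0,-1],[-0.36,0,0,0,0,0,-1],[-0.4,0,0,0,0,0,-1]])

```text
time: 3.2
tool_pos: [0.5752, 0.0705, 0.1767]
tcp_rot: [179.9, -0.1, 89.9]
contact_force: [0.7, 2.1, 0.9]
opening: 0.0004
```

Emit:
step_arm(motion=[[-0.04,0,0,0,0,0,-1],[-0.08,0,0,0,0,0,-1]])

```text
time: 3.45
tool_pos: [0.575, 0.0618, 0.1764]
tcp_rot: [179.9, -0.0, 89.9]
contact_force: [2.2, 2.9, 0.1]
opening: 0.0002
```

Emit:
step_arm(motion=[[-0.04,0,0,0,0,0,-1],[-0.08,0,0,0,0,0,-1]])

```text
time: 3.7
tool_pos: [0.5748, 0.0534, 0.1764]
tcp_rot: [180.0, -0.0, 89.9]
contact_force: [2.2, 3.1, 0.3]
opening: -0.0002
```

Emit:
step_arm(motion=[[-0.04,0,0,0,0,0,-1],[-0.08,0,0,0,0,0,-1]])

```text
time: 3.95
tool_pos: [0.5739, 0.0458, 0.1762]
tcp_rot: [-179.9, -0.0, 89.9]
contact_force: [-0.6, 3.8, 2.0]
opening: 0.0004
```

Emit:
step_arm(motion=[[-0.04,0,0,0,0,0,-1]])

```text
time: 4.08
tool_pos: [0.5739, 0.0421, 0.1762]
tcp_rot: [-179.9, -0.1, 89.9]
contact_force: [0.6, 4.9, 2.8]
opening: 0.0001
```

Emit:
step_arm(motion=[[-0.04,0,0,0,0,0,-1]])

```text
time: 4.2
tool_pos: [0.5748, 0.0386, 0.1764]
tcp_rot: [180.0, -0.1, 89.9]
contact_force: [2.0, 5.6, 0.2]
opening: 0.0
```

Run:
```python
from h import *
snap("2");print(manip.sense()["contact_force"])
```

```text
[2.2386136  3.37051165 0.37438874]
```

View pics/z2.png

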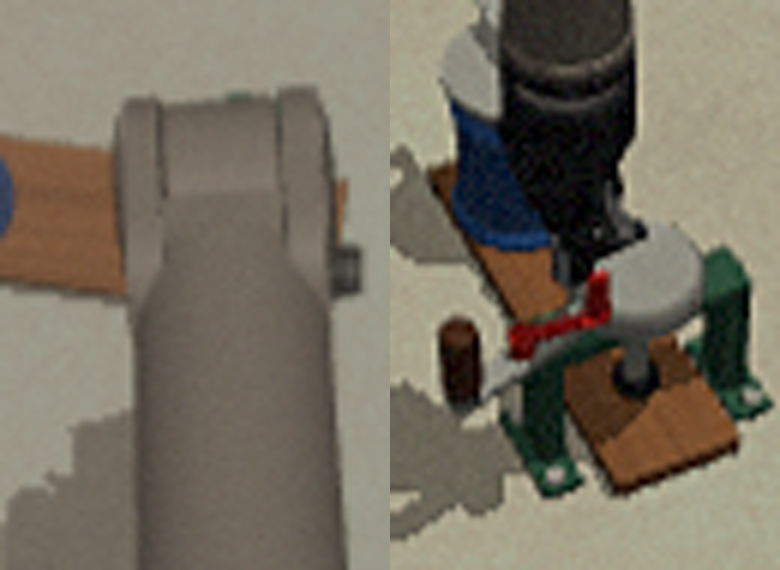

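Run:
```python
from h import *
def f(X,Y): return 290+(X-389.5)/6-.5,145+(Y+.5)/6-.5
S=np.array([.6236,.0417])
for nm,T,K,P in(("before",(555,235),(441,310),(512,326)),("now",(598,276),(460,326),(522,333))):
    t=onz("side",*f(*T),.193);k=onz("side",*f(*K),.2);p=onz("side",*f(*P),.165)
    a=lambda v:np.degrees(np.arctan2(v[1],v[0]))
    print(nm,t,k,p,"handle",a(S-k),"lever",a(t-p),"p-t",np.linalg.norm(t-p),"rel cw",a(S-k)-a(t-p))
```

```text
before [0.57527147 0.05867835] [0.48476769 0.04206461] [0.52731988 0.03380944] handle -0.15047470150011308 lever 27.41239115646993 p-t 0.05401683007523113 rel cw -27.562865857970042
now [0.57815496 0.01709859] [0.48736607 0.02550616] [0.52925246 0.02587451] handle 6.778822449702863 lever -10.173866091507659 p-t 0.04968372124729091 rel cw 16.95268854121052
```

Emit:
step_arm(motion=[[-0.05,0,0,0,0,0,-1]])

```text
time: 4.42
tool_pos: [0.576, 0.035, 0.1766]
tcp_rot: [179.8, -0.2, 90.0]
contact_force: [5.3, 7.8, -1.8]
opening: 0.0002
```

Emit:
step_arm(motion=[[-0.05,0,0,0,0,0,-1]])

```text
time: 4.55
tool_pos: [0.5772, 0.0308, 0.1767]
tcp_rot: [179.6, -0.2, 90.0]
contact_force: [7.7, 9.7, -2.3]
opening: -0.0
```

Emit:
step_arm(motion=[[0.3,0,0,0,0,0,-1],[0.5,0,0,0,0,0,-1],[0.7,0,-0.3,0,0,0,-1],[0.9,0,-0.7,0,0,0,-1],[1,-0.8,-0.7,0,0,0,-1],[1,-0.8,-0.7,0,0,0,-1]])

```text
time: 5.3
tool_pos: [0.4915, 0.1274, 0.2457]
tcp_rot: [-179.8, 0.1, 90.0]
contact_force: [-0.4, 0.3, -0.8]
opening: 0.0002
```

Run:
```python
from h import *
snap("3");print(manip.sense()["tool_pos"],manip.sense()["contact_force"])
```

```text
[0.49300056 0.12736186 0.2460341 ] [0.43799443 0.37471529 1.31541128]
```

View pics/z3.png

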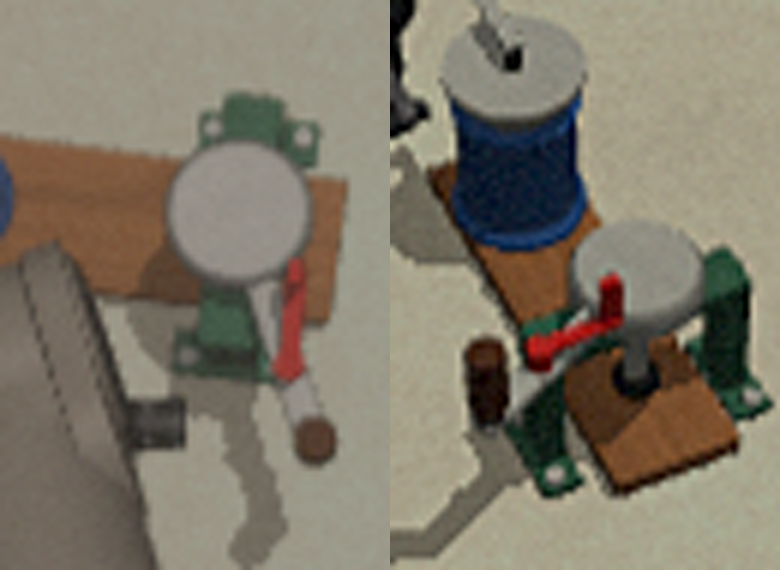

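Run:
```python
from h import *
g=lambda X,Y:(270+(X+.5)/6-.5,150+(Y+.5)/6-.5)
f=lambda X,Y:(290+(X-389.5)/6-.5,145+(Y+.5)/6-.5)
H=onz("top",*g(238,211),.15);K=onz("top",*g(315,440),.2);t=onz("top",*g(295,266),.193)
k=onz("side",*f(486,347),.2);S=(H+np.array([.6236,.0417]))/2
print(H,K,k,np.linalg.norm(K-H));a=lambda v:np.degrees(np.arctan2(v[1],v[0]))
P=H+(K-H)/np.linalg.norm(K-H)*.093
print("handle dir",a(H-K),a(np.array([.6236,.0417])-k),"lever",a(t-P),np.linalg.norm(t-P), "S",S,"Kavg",(K+k)/2)
```

```text
[0.62646297 0.04767944] [0.49193979 0.00689126] [0.49124046 0.00367817] 0.14057084676020873
handle dir 16.86759721759244 16.027332207252396 lever -5.671969163975468 0.050954067394129755 S [0.62503149 0.04468972] Kavg [0.49159012 0.00528471]
```

Emit:
step_arm(motion=[[-0.33,0,0,0,0,0,-0.05],[-0.66,0,0,0,0,0,-0.05],[-1.0,0,0,0,0,0,-0.05],[-1.0,0,0,0,0,0,-0.05]])

```text
time: 5.9
tool_pos: [0.4955, 0.0233, 0.2462]
tcp_rot: [180.0, 0.1, 89.4]
contact_force: [0.3, -0.5, 0.5]
opening: 0.0406
```

Emit:
step_arm(motion=[[-0.22,-0.01,0,0,0,-0.09,-0.05],[-0.22,-0.01,0,0,0,-0.183,-0.05],[-0.22,-0.01,0,0,0,-0.183,-0.05]])

```text
time: 6.28
tool_pos: [0.4942, 0.0059, 0.2461]
tcp_rot: [180.0, 0.0, 106.2]
contact_force: [0.3, 0.0, 0.2]
opening: 0.0404
```

Emit:
step_arm(motion=[[0,-0.03,0.2,0,0,0,-0.05],[0,-0.03,0.4,0,0,0,-0.05],[0,-0.03,0.46,0,0,0,-0.05]])

```text
time: 6.65
tool_pos: [0.4901, 0.0054, 0.1991]
tcp_rot: [-179.9, -0.0, 106.3]
contact_force: [-0.2, -0.3, -0.4]
opening: 0.0405
```

Run:
```python
from h import *
snap("4");s=manip.sense();print(s["tool_pos"],s["contact_force"])
```

```text
[0.49060761 0.00531566 0.19984292] [ 0.85465587  0.8558894  -0.28557824]
```

View pics/z4.png

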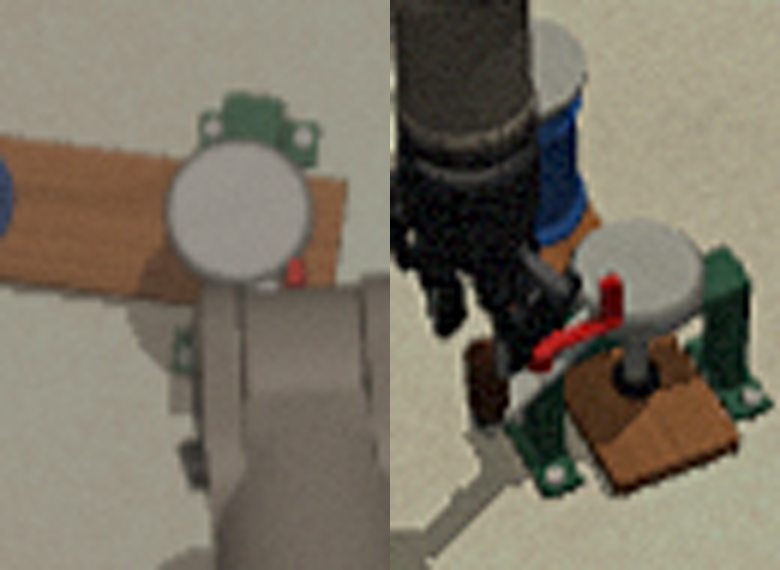

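Emit:
step_arm(motion=[[0,0,0.15,0,0,0,-0.05],[0,0,0.3,0,0,0,-0.05],[0,0,0.38,0,0,0,-0.05],[0,0,0.38,0,0,0,-0.25],[0,0,0.38,0,0,0,-0.25]])

```text
time: 7.38
tool_pos: [0.491, 0.005, 0.1626]
tcp_rot: [180.0, 0.0, 106.3]
contact_force: [-0.0, -0.1, 0.3]
opening: 0.0321
```

Emit:
step_arm(motion=[[0.098,0.003,0,0,0,0.0444,-0.25],[0.195,0.014,0,0,0,0.0889,-0.25],[0.291,0.031,0,0,0,0.1333,-0.25],[0.386,0.054,0,0,0,0.1778,-0.25]])

```text
time: 7.88
tool_pos: [0.4853, 0.0431, 0.1629]
tcp_rot: [179.9, 0.0, 90.2]
contact_force: [0.4, -1.5, -0.3]
opening: 0.0321
```

Emit:
step_arm(motion=[[0.098,0.003,0,0,0,0.0444,-0.25],[0.195,0.014,0,0,0,0.0889,-0.25],[0.291,0.031,0,0,0,0.1333,-0.25],[0.386,0.054,0,0,0,0.1778,-0.25]])

```text
time: 8.38
tool_pos: [0.49, 0.0799, 0.1628]
tcp_rot: [180.0, 0.2, 74.1]
contact_force: [-1.1, -5.0, 1.4]
opening: 0.0321
```

Emit:
step_arm(motion=[[0.098,0.003,0,0,0,0.0444,-0.25],[0.195,0.014,0,0,0,0.0889,-0.25],[0.291,0.031,0,0,0,0.1333,-0.25]])

```text
time: 8.75
tool_pos: [0.5005, 0.1073, 0.1627]
tcp_rot: [-180.0, 0.2, 62.1]
contact_force: [-3.1, -4.3, 3.6]
opening: 0.0321
```

```bash
cat >> h.py <<'E'
def st(S=(.625,.0447)):
    s=manip.sense();y=np.radians(s["tcp_rot"][2]);d=np.array(S)-s["tool_pos"][:2]
    F=s["contact_force"];tx=np.array([np.cos(y),np.sin(y)]);ty=np.array([np.sin(y),-np.cos(y)])
    a=np.degrees(np.arctan2(d[1],d[0]))
    print("t",round(s["time"],2),"pos",s["tool_pos"].round(4),"R",np.linalg.norm(d).round(4),"ang",a.round(1),"yaw-90",round(s["tcp_rot"][2]-90,1),"v~",((-7.5-a)/57.3).round(3),"Ftan",(-F[:2]@tx).round(2),"Frad",(F[:2]@ty).round(2),"Fz",F[2].round(2),"open",round(s["opening"],4))
E
python3 - <<'E'
from h import *
st();snap("5");st()
E
```

```text
t 8.75 pos [0.5005 0.1073 0.1627] R 0.1393 ang -26.7 yaw-90 -27.9 v~ 0.335 Ftan 5.29 Frad -0.74 Fz 3.61 open 0.0321
t 8.85 pos [0.5012 0.1089 0.1627] R 0.1395 ang -27.4 yaw-90 -27.7 v~ 0.348 Ftan 1.72 Frad 0.14 Fz 0.88 open 0.0318
```

View pics/z5.png

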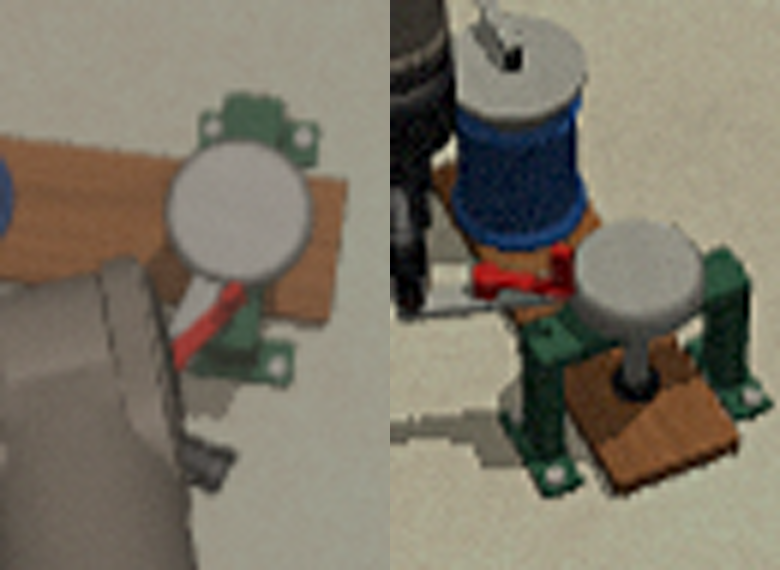

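Emit:
step_arm(motion=[[0.098,0.003,0,0,0,0.0444,-0.25],[0.195,0.014,0,0,0,0.0889,-0.25],[0.291,0.031,0,0,0,0.1333,-0.25]])

```text
time: 9.22
tool_pos: [0.5165, 0.1321, 0.1627]
tcp_rot: [-180.0, 0.1, 50.2]
contact_force: [-2.6, -3.2, 3.8]
opening: 0.0321
```

```bash
python3 -c "
from h import *
st()"
```

```text
t 9.22 pos [0.5165 0.1321 0.1627] R 0.1393 ang -38.9 yaw-90 -39.8 v~ 0.547 Ftan 4.17 Frad 0.03 Fz 3.81 open 0.0321
```

Emit:
step_arm(motion=[[-0.122,0.005,0,0,0,-0.0556,-0.25],[-0.243,0.021,0,0,0,-0.1111,-0.25],[-0.362,0.048,0,0,0,-0.1667,-0.25],[-0.479,0.084,0,0,0,-0.2222,-0.25],[-0.592,0.131,0,0,0,-0.2778,-0.25],[-0.7,0.188,0,0,0,-0.3333,-0.25],[-0.803,0.253,0,0,0,-0.3889,-0.25]])

```text
time: 10.1
tool_pos: [0.4858, 0.0567, 0.1627]
tcp_rot: [179.9, -0.1, 85.6]
contact_force: [0.5, 2.0, -0.9]
opening: 0.0321
```

```bash
python3 -c "
from h import *
st()"
```

```text
t 10.1 pos [0.4858 0.0567 0.1627] R 0.1397 ang -4.9 yaw-90 -4.4 v~ -0.045 Ftan -2.07 Frad 0.33 Fz -0.89 open 0.0321
```

Emit:
step_arm(motion=[[-0.122,0.005,0,0,0,-0.0556,-0.25],[-0.243,0.021,0,0,0,-0.1111,-0.25],[-0.362,0.048,0,0,0,-0.1667,-0.25],[-0.479,0.084,0,0,0,-0.2222,-0.25],[-0.592,0.131,0,0,0,-0.2778,-0.25]])

```text
time: 10.72
tool_pos: [0.4939, -0.0035, 0.1627]
tcp_rot: [179.9, -0.1, 110.6]
contact_force: [-0.5, 2.3, 0.8]
opening: 0.0321
```

```bash
python3 -c "
from h import *
st();snap('6')"
```

```text
t 10.72 pos [ 0.4939 -0.0035  0.1627] R 0.1397 ang 20.2 yaw-90 20.6 v~ -0.483 Ftan -2.33 Frad 0.38 Fz 0.77 open 0.0321
```

View pics/z6.png

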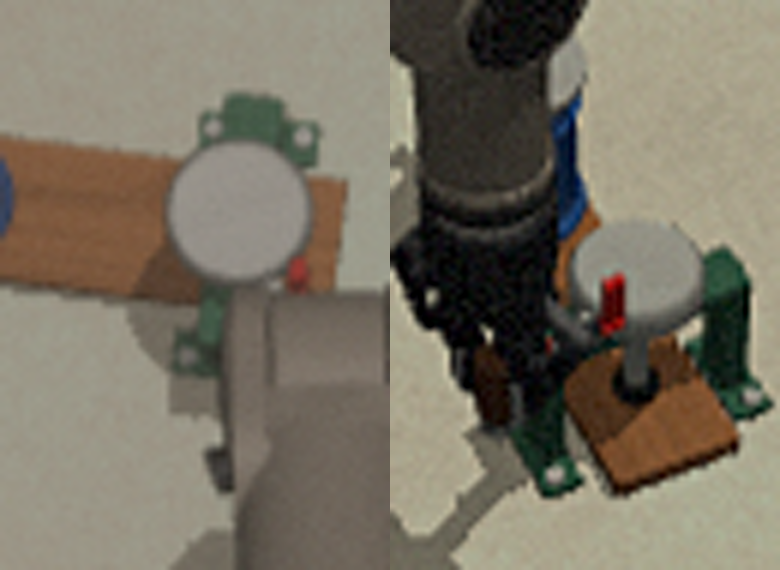

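Emit:
step_arm(motion=[[-0.098,0.003,0,0,0,-0.0444,-0.25],[-0.195,0.014,0,0,0,-0.0889,-0.25]])

```text
time: 11.08
tool_pos: [0.5017, -0.0209, 0.1625]
tcp_rot: [179.9, -0.1, 118.5]
contact_force: [-1.0, 1.9, 1.7]
opening: 0.0322
```

```bash
python3 -c "
from h import *
st()"
```

```text
t 11.07 pos [ 0.5017 -0.0209  0.1625] R 0.1396 ang 28.0 yaw-90 28.5 v~ -0.62 Ftan -2.19 Frad 0.04 Fz 1.68 open 0.0322
```

Emit:
step_arm(motion=[[0.098,0.003,0,0,0,0.0444,-0.25],[0.195,0.014,0,0,0,0.0889,-0.25],[0.291,0.031,0,0,0,0.1333,-0.25],[0.386,0.054,0,0,0,0.1778,-0.25],[0.479,0.084,0,0,0,0.2222,-0.25],[0.569,0.121,0,0,0,0.2667,-0.25]])

```text
time: 11.82
tool_pos: [0.4858, 0.0319, 0.1627]
tcp_rot: [179.9, 0.2, 94.1]
contact_force: [0.2, -5.0, 0.9]
opening: 0.032
```

```bash
python3 -c "
from h import *
st()"
```

```text
t 11.82 pos [0.4858 0.0319 0.1627] R 0.1397 ang 5.2 yaw-90 4.1 v~ -0.222 Ftan 4.97 Frad -0.16 Fz 0.91 open 0.032
```

Emit:
step_arm(motion=[[0.098,0.003,0,0,0,0.0444,-0.25],[0.195,0.014,0,0,0,0.0889,-0.25]])

```text
time: 12.08
tool_pos: [0.4855, 0.0515, 0.1627]
tcp_rot: [179.9, 0.1, 86.1]
contact_force: [0.8, -5.6, 1.8]
opening: 0.0322
```

```bash
python3 -c "
from h import *
st()"
```

```text
t 12.07 pos [0.4855 0.0515 0.1627] R 0.1397 ang -2.8 yaw-90 -3.9 v~ -0.082 Ftan 5.58 Frad 1.18 Fz 1.8 open 0.0322
```

Emit:
step_arm(motion=[[0.098,0.003,0,0,0,0.0444,-0.25],[0.195,0.014,0,0,0,0.0889,-0.25]])

```text
time: 12.32
tool_pos: [0.4879, 0.0709, 0.1627]
tcp_rot: [180.0, 0.1, 78.1]
contact_force: [-1.4, -4.6, 3.0]
opening: 0.0318
```

```bash
python3 -c "
from h import *
st()"
```

```text
t 12.32 pos [0.4879 0.0709 0.1627] R 0.1396 ang -10.8 yaw-90 -11.9 v~ 0.058 Ftan 4.77 Frad -0.38 Fz 3.03 open 0.0318
```

Emit:
step_arm(motion=[[0.098,0.003,0,0,0,0.0444,-0.25],[0.195,0.014,0,0,0,0.0889,-0.25]])

```text
time: 12.58
tool_pos: [0.4929, 0.0897, 0.1626]
tcp_rot: [180.0, 0.1, 70.1]
contact_force: [-1.4, -5.6, 3.5]
opening: 0.0319
```

```bash
python3 -c "
from h import *
st()"
```

```text
t 12.57 pos [0.4929 0.0897 0.1626] R 0.1395 ang -18.8 yaw-90 -19.9 v~ 0.198 Ftan 5.75 Frad 0.64 Fz 3.55 open 0.0319
```

Emit:
step_arm(motion=[[0.098,0.003,0,0,0,0.0444,-0.25],[0.195,0.014,0,0,0,0.0889,-0.25]])

```text
time: 12.82
tool_pos: [0.5006, 0.1078, 0.1626]
tcp_rot: [-180.0, 0.1, 62.1]
contact_force: [-2.4, -4.8, 2.7]
opening: 0.0323
```

```bash
python3 -c "
from h import *
st()"
```

```text
t 12.82 pos [0.5006 0.1078 0.1626] R 0.1395 ang -26.9 yaw-90 -27.9 v~ 0.338 Ftan 5.3 Frad 0.14 Fz 2.72 open 0.0323
```

Emit:
step_arm(motion=[[0.098,0.003,0,0,0,0.0444,-0.25],[0.195,0.014,0,0,0,0.0889,-0.25]])

```text
time: 13.08
tool_pos: [0.5107, 0.1246, 0.1626]
tcp_rot: [-180.0, 0.2, 54.1]
contact_force: [-2.9, -4.5, 3.5]
opening: 0.032
```

```bash
python3 -c "
from h import *
st()"
```

```text
t 13.07 pos [0.5107 0.1246 0.1626] R 0.1395 ang -34.9 yaw-90 -35.9 v~ 0.479 Ftan 5.34 Frad 0.33 Fz 3.45 open 0.032
```

Emit:
step_arm(motion=[[0.098,0.003,0,0,0,0.0444,-0.25]])

```text
time: 13.2
tool_pos: [0.5166, 0.1324, 0.1626]
tcp_rot: [-180.0, 0.2, 50.1]
contact_force: [-2.7, -3.9, 4.0]
opening: 0.0322
```

```bash
python3 -c "
from h import *
st();snap('7')
a=cv2.imread('pics/side7.png')[195:235,310:350];b=cv2.imread('pics/side0.png')[195:235,310:350]
cv2.imwrite('pics/pad7.png',cv2.resize(np.hstack([b,a]),None,fx=10,fy=10,interpolation=cv2.INTER_CUBIC))"
```

```text
t 13.2 pos [0.5166 0.1324 0.1626] R 0.1395 ang -39.0 yaw-90 -39.9 v~ 0.549 Ftan 4.76 Frad 0.4 Fz 3.98 open 0.0322
```

View pics/pad7.png

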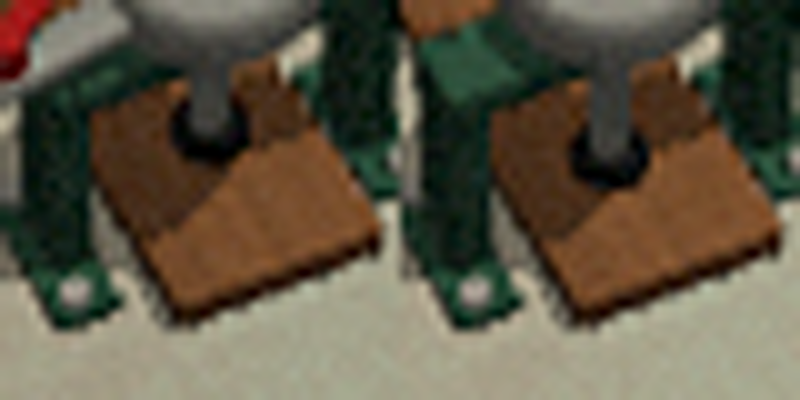

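```bash
python3 -c "
from h import *
for z in (.018,.03,.04): print(z,proj('side',[.625,.0447,z]),proj('side',[.609,.035,z]))
"
cat > step.txt <<'E'
E
```

```text
0.018 (np.float64(330.48369762741305), np.float64(210.52121302117754)) (np.float64(328.5260959718008), np.float64(213.94075371348998))
0.03 (np.float64(330.49578606969476), np.float64(208.60141006958062)) (np.float64(328.52767379624794), np.float64(212.02746581643075))
0.04 (np.float64(330.5059594699045), np.float64(206.98574087950715)) (np.float64(328.5290017444634), np.float64(210.41718068416924))
```

Emit:
step_arm(motion=[[-0.122,0.005,0,0,0,-0.0556,-0.25],[-0.243,0.021,0,0,0,-0.1111,-0.25],[-0.362,0.048,0,0,0,-0.1667,-0.25],[-0.479,0.084,0,0,0,-0.2222,-0.25],[-0.592,0.131,0,0,0,-0.2778,-0.25],[-0.7,0.188,0,0,0,-0.3333,-0.25],[-0.803,0.253,0,0,0,-0.3889,-0.25]])

```text
time: 14.18
tool_pos: [0.4857, 0.057, 0.1624]
tcp_rot: [179.9, -0.1, 85.6]
contact_force: [-0.2, 1.5, -1.0]
opening: 0.0322
```

Emit:
step_arm(motion=[[-0.122,0.005,0,0,0,-0.0556,-0.25],[-0.243,0.021,0,0,0,-0.1111,-0.25],[-0.362,0.048,0,0,0,-0.1667,-0.25],[-0.479,0.084,0,0,0,-0.2222,-0.25],[-0.592,0.131,0,0,0,-0.2778,-0.25],[-0.7,0.188,0,0,0,-0.3333,-0.25]])

```text
time: 14.92
tool_pos: [0.4986, -0.0145, 0.1624]
tcp_rot: [179.9, -0.1, 115.6]
contact_force: [-0.7, 1.5, 1.1]
opening: 0.0321
```

```bash
python3 -c "
from h import *
st()"
```

```text
t 14.93 pos [ 0.4986 -0.0145  0.1624] R 0.1395 ang 25.1 yaw-90 25.6 v~ -0.569 Ftan -1.66 Frad 0.03 Fz 1.13 open 0.0321
```

Emit:
step_arm(motion=[[0.098,0.003,0,0,0,0.0444,-0.25],[0.195,0.014,0,0,0,0.0889,-0.25]])

```text
time: 15.18
tool_pos: [0.4925, 0.001, 0.1626]
tcp_rot: [179.9, 0.2, 107.1]
contact_force: [1.2, -4.0, -0.1]
opening: 0.0319
```

```bash
python3 -c "
from h import *
st()"
```

```text
t 15.18 pos [0.4925 0.001  0.1626] R 0.1395 ang 18.3 yaw-90 17.1 v~ -0.449 Ftan 4.16 Frad -0.01 Fz -0.15 open 0.0319
```

Emit:
step_arm(motion=[[0.098,0.003,0,0,0,0.0444,-0.25]])

```text
time: 15.3
tool_pos: [0.4898, 0.0103, 0.1626]
tcp_rot: [179.9, 0.2, 103.2]
contact_force: [1.2, -6.6, -0.5]
opening: 0.0319
```

```bash
python3 -c "
from h import *
st()"
```

```text
t 15.3 pos [0.4898 0.0103 0.1626] R 0.1395 ang 14.3 yaw-90 13.2 v~ -0.38 Ftan 6.67 Frad -0.31 Fz -0.54 open 0.0319
```

Emit:
step_arm(motion=[[0.098,0.003,0,0,0,0.0444,-0.25]])

```text
time: 15.42
tool_pos: [0.4878, 0.0192, 0.1626]
tcp_rot: [179.9, 0.2, 99.2]
contact_force: [1.9, -7.7, -0.1]
opening: 0.032
```

```bash
python3 -c "
from h import *
st()"
```

```text
t 15.43 pos [0.4878 0.0192 0.1626] R 0.1395 ang 10.5 yaw-90 9.2 v~ -0.314 Ftan 7.92 Frad 0.62 Fz -0.07 open 0.032
```

Emit:
step_arm(motion=[[-0.05,0.001,0,0,0,-0.0222,-0.25]])

```text
time: 15.55
tool_pos: [0.4884, 0.0166, 0.1626]
tcp_rot: [179.9, 0.1, 101.5]
contact_force: [0.3, -1.5, -0.4]
opening: 0.0323
```

```bash
python3 -c "
from h import *
st();snap('8');st()
a=cv2.imread('pics/side8.png')[195:235,310:350];b=cv2.imread('pics/side7.png')[195:235,310:350]
cv2.imwrite('pics/pad8.png',cv2.resize(np.hstack([b,a]),None,fx=10,fy=10,interpolation=cv2.INTER_CUBIC))"
```

```text
t 15.55 pos [0.4884 0.0166 0.1626] R 0.1395 ang 11.6 yaw-90 11.5 v~ -0.333 Ftan 1.52 Frad 0.04 Fz -0.38 open 0.0323
t 15.65 pos [0.4885 0.0159 0.1626] R 0.1395 ang 11.9 yaw-90 11.3 v~ -0.339 Ftan 3.44 Frad 0.29 Fz 0.8 open 0.0325
```

View pics/pad8.png

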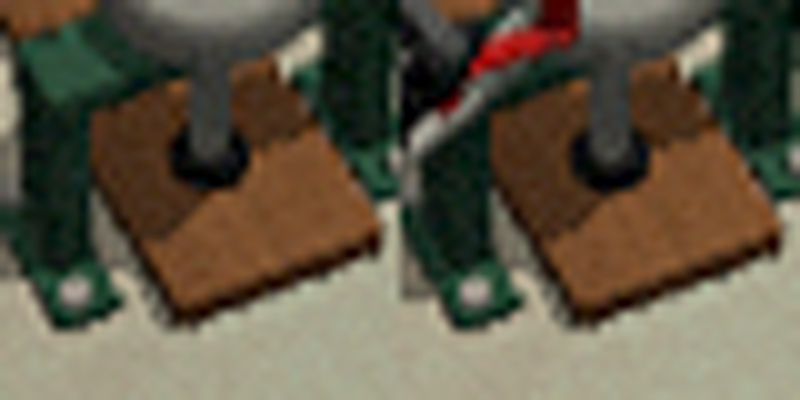

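Emit:
step_arm(motion=[[-0.098,0.003,0,0,0,-0.0444,-0.25],[-0.146,0.008,0,0,0,-0.0667,-0.25],[-0.049,0.001,0,0,0,-0.0222,-0.25]])

```text
time: 16.02
tool_pos: [0.4893, 0.0116, 0.1624]
tcp_rot: [179.9, 0.0, 103.1]
contact_force: [1.6, -3.0, 0.0]
opening: 0.0319
```

```bash
python3 -c "
from h import *
st()"
```

```text
t 16.02 pos [0.4893 0.0116 0.1624] R 0.1397 ang 13.7 yaw-90 13.1 v~ -0.37 Ftan 3.33 Frad 0.91 Fz 0.05 open 0.0319
```

Emit:
step_arm(motion=[[0.098,0.003,0,0,0,0.0444,-0.25]])

```text
time: 16.15
tool_pos: [0.4876, 0.0199, 0.1624]
tcp_rot: [179.9, 0.2, 99.1]
contact_force: [1.7, -7.6, -0.8]
opening: 0.0318
```

```bash
python3 -c "
from h import *
st()"
```

```text
t 16.15 pos [0.4876 0.0199 0.1624] R 0.1397 ang 10.2 yaw-90 9.1 v~ -0.31 Ftan 7.81 Frad 0.48 Fz -0.83 open 0.0318
```

Emit:
step_arm(motion=[[-0.06,0.001,0,0,0,0,-0.1],[-0.06,0.001,0,0,0,0,-0.05],[-0.06,0.001,-0.15,0,0,0,-0.05],[-0.06,0.001,-0.4,0,0,0,-0.05],[-0.06,0.001,-0.8,0,0,0,-0.05],[-0.06,0.001,-1.0,0,0,0,-0.05]])

```text
time: 16.9
tool_pos: [0.4894, 0.0161, 0.2657]
tcp_rot: [179.7, -0.0, 99.3]
contact_force: [0.5, -0.7, -0.6]
opening: 0.0406
```

Emit:
step_arm(motion=[[-0.3,-0.3,0,0,0,0,-0.05],[-0.7,-0.5,0,0,0,0,-0.05],[-1.0,-0.5,0,0,0,0,-0.05],[-1.0,-0.5,0,0,0,0,-0.05]])

```text
time: 17.4
tool_pos: [0.4551, -0.0934, 0.2636]
tcp_rot: [179.9, 0.0, 99.1]
contact_force: [0.4, 0.4, -0.0]
opening: 0.0406
```

```bash
python3 -c "
from h import *
st();t,s=snap('9')
cv2.imwrite('pics/fulls9.png',s)
b=cv2.imread('pics/top0.png');print(manip.sense()['contact_force'])
def mk(i,lo,hi,r):
    h=cv2.cvtColor(i,cv2.COLOR_BGR2HSV);m=cv2.inRange(h,lo,hi);z=m*0;z[r[1]:r[3],r[0]:r[2]]=m[r[1]:r[3],r[0]:r[2]];y,x=np.nonzero(z);return x.mean().round(2),y.mean().round(2),len(x)
s0=cv2.imread('pics/side0.png')
for i in(s0,s): print(mk(i,(105,120,40),(130,255,255),(290,140,335,195)),mk(i,(5,120,80),(18,255,255),(310,195,355,230)))"
```

```text
t 17.4 pos [ 0.4551 -0.0934  0.2636] R 0.2189 ang 39.1 yaw-90 9.1 v~ -0.813 Ftan -0.34 Frad 0.47 Fz -0.02 open 0.0406
[0.16414073 0.79070895 0.22458247]
(np.float64(311.33), np.float64(174.95), 316) (np.float64(334.77), np.float64(214.91), 246)
(np.float64(nan), np.float64(nan), 0) (np.float64(335.65), np.float64(215.9), 232)<string>:7: RuntimeWarning: Mean of empty slice.
  ret = ret.dtype.type(ret / rcount)
```

View pics/z9.png

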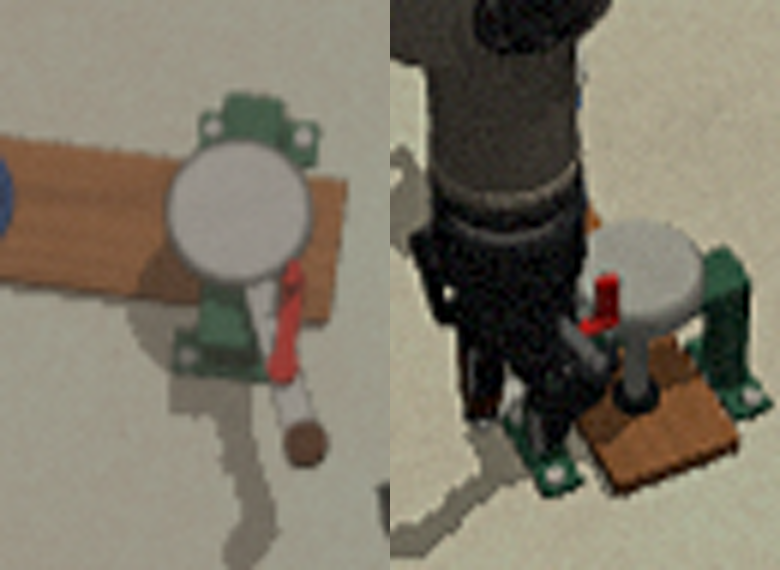

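View pics/fulls9.png

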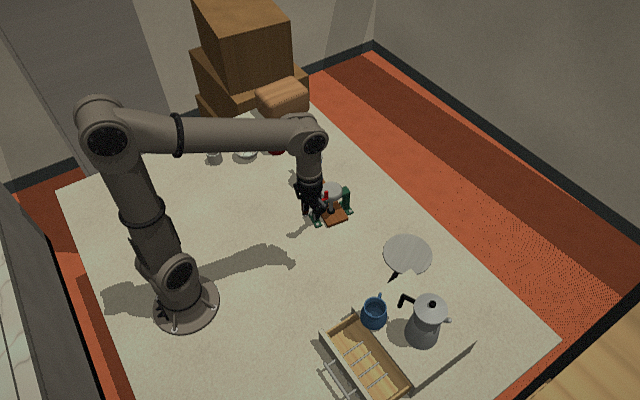

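Run:
```python
from h import *
g=lambda X,Y:(270+(X+.5)/6-.5,150+(Y+.5)/6-.5)
H=onz("top",*g(238,211),.15);K=onz("top",*g(305,443),.2);t=onz("top",*g(292,266),.193)
a=lambda v:np.degrees(np.arctan2(v[1],v[0]));P=H+(K-H)/np.linalg.norm(K-H)*.093
print("rel",a(H-K)-a(t-P))
A=cv2.imread("pics/top0.png");B=cv2.imread("pics/top9.png")
for nm,(x0,y0,x1,y1) in dict(mill=(225,155,290,205),footend=(318,175,335,210),tin=(165,170,210,205),moka=(460,180,520,225),creamer=(435,215,470,245),diff=(365,130,420,205),bowl=(160,205,200,240),cup=(145,245,180,275)).items():
    print(nm,[round(v,2) for v in cv2.phaseCorrelate(A[y0:y1,x0:x1].mean(2),B[y0:y1,x0:x1].mean(2))[0]],np.abs(A[y0:y1,x0:x1].astype(int)-B[y0:y1,x0:x1]).mean().round(1))
print(manip.job_done())
```

```text
rel 22.255102547884764
mill [0.07, 0.05] 2.3
footend [0.15, -0.04] 3.8
tin [0.35, 0.03] 2.3
moka [0.05, 0.41] 2.3
creamer [0.03, 0.04] 2.4
diff [0.04, 0.48] 2.1
bowl [0.03, 0.04] 2.2
cup [0.01, 0.04] 2.4
the job is handed in; nothing more can be done
None
```

The mill's foot is clamped firmly, and I handed the job in at about 17.5 s. I don't know the verdict, since handing in reports none.

- **Lever:** I pushed the red direction lever over to its tighten stop with the closed fingers. A last look measured it at about +22° relative to the handle, and the stop is at +23°. The push also swung the handle back by about 0.27 rad, roughly 35 mm at the knob.
- **Tightening:** I swung the handle with the knob loosely held between the fingers, two free swings and a short third. Free swings took about 5.2 N at the knob. In the third swing the force climbed to 6.7 and then 7.9 N, so I stopped. A second push to the same angle read 7.8 N. That is about 2.6 N above the free swing, inside the 1.5 to 3.5 N that counts as firm and below the 5.5 N that crushes.
- **Last checks:** The gripper is clear of everything, with no contact force beyond the sensor noise. Comparing top pictures from the start and the end, the mill and the things around it shifted by less than 0.5 pixel.
- **Checks that were weaker:**
  - Positions from the two cameras differed by 4 to 7 mm, so I averaged them.
  - A side-view check of the mill's body at the end failed because the arm hid it.
  - A colour check of the foot in that side view gave a shift of about 1 pixel, probably because the arm covered part of it. I relied on the top view for the mill instead.

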